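# Empty the metal-lid bin into the lid bank

## Task

Lift the narrow bin with the brass-coloured metal jar lids straight up out of the wooden organiser, keeping it level until it is clear, and tip all three lids on edge through the slot in the green top of the clear lid bank. Then stand the empty bin upright in the middle of the ribbed drying mat and let go. Leave the other bin with its blue caps and everything else where it is.

Things in the scene. Friction and masses are not known exactly. Their poses are not given: they have to be found in the camera images.
- organiser: Fixed plywood organiser, 168 (x) x 130 (y) x 34 mm high, floor 4 mm thick. Origin at the centre of its underside. Two narrow bays, 25 mm wide and 158 mm long, centred at y = +47.5 and -47.5 mm, hold one bin each with about 1.5 mm play on each side, the bins' x axes along its x axis; between them is a tray 60 mm wide in which a lighter lies.
- metal_bin: Grey bin with the three brass lids, in either bay; loose, 50 to 100 g empty. 155 (x) x 22 (y) x 35 mm high, origin at the centre of its underside, z up, +x to its pouring end. An open-topped channel 16 mm wide inside, floor 3 mm thick, side walls 3 mm. The lids stay in while it is level and roll out one by one when it is tipped pouring end down by more than about 40 degrees (60 is ample).
- metal_bin_grip (a point): Point in the metal-lid bin's upright fin handle, at the end away from the lip: x = -65, y = 0, z = 62 mm in the bin's frame. The fin is 24 mm long (x, centred at -65), 12 mm thick (y) and stands from z = 35 to 82 mm; take it across its thickness.
- metal_bin_lip (a point): Middle of the metal-lid bin's pouring lip: x = 76, y = 0, z = 20 mm in the bin's frame. A ramp rises at 35 degrees from the floor at x = 51 mm to this lip; the 35 mm side walls run on to the end, x = 78 mm.
- plastic_bin: Identical grey bin in the other bay that holds two blue plastic caps; loose, to be left alone. Origin and axes as for the metal-lid bin.
- metal_lid1: Brass-coloured round jar lid, 32 mm diameter, 9 mm thick, 14 g, standing on edge in the metal-lid bin. Origin at its centre, y along its axis.
- metal_lid2: Second metal lid, the same.
- metal_lid3: Third metal lid, the same.
- plastic_cap1: Blue plastic cap, 32 mm diameter, 9 mm thick, on edge in the other bin, to be left. Origin at its centre, y along its axis.
- plastic_cap2: Second blue cap, the same.
- lid_bank: Fixed clear collecting box with a green top that does not open, 140 (x) x 100 (y) x 90 mm high (rim of the top 144 x 104). Origin at the centre of its underside, z up. In the top is one slot 104 mm long (x) and 24 mm wide (y), in the middle; the lids pass only on edge, in the slot's plane. The bin may pour from either end of the slot.
- lid_bank_slot (a point): Centre of the slot, at the upper face of the top.
- drying_mat: Fixed thin dark ribbed rubber drying mat, 210 (x) x 130 (y) x 4 mm. Origin at the centre of its underside; top at z = 4 mm.
- green_spice: Spice jar with a green cap, diameter 46, 106 mm high, standing behind the work. Bystander; origin under its centre.
- brown_spice: Spice jar with a dark cap, diameter 44, 105 mm high. Bystander; origin under its centre.
- mustard_jar: Jar with a red cap, diameter 66, 100 mm high. Bystander; origin under its centre.
- lighter: Red lighter, 24 x 74 x 10 mm, lying in the organiser's middle tray. Bystander; origin under its centre.

How it is judged:
By the outcome, as a careful person would: the job done as asked, in the order asked, and still so for the second after the job is handed in, with the robot touching nothing.
It also fails if it takes over 64 s, if anything falls off the work surface, if the arm or the gripper's body presses on something with over 40 N, if the wrist force passes 120 N, or if a joint passes its speed limit or range.

## Robot

A 6-joint arm with a two-finger parallel gripper is mounted at the origin on a cart in front of the work surface, level with it; the furniture and walls round the work are solid. World frame = base frame: x ahead of the robot, y to its left, z up, the work surface at z = 0. Lengths are in m, angles in rad, forces in N, time in s.
With the tool pointing down it reaches from about 0.425 to 0.95 m from the base axis. Payload 3.5 kg.
Tool frame: the origin (TCP) lies at the very end of the fingers, on their centre line; the grasp point (between the pads) lies 19 mm behind it; x points along the fingers, y is the direction in which the jaws open and shut, and the axes are right-handed (so a half turn about x gives the same grasp; the last joint's range is limited). The gripper opens to 85 mm and grips with 20 to 120 N. Pads are 22 mm wide; open, the fingers measure 114 mm over their backs; the gripper's body (76 mm by 85 mm) begins 54 mm behind the grasp point. The pads swing forward as they close: fully open they stand 13 mm farther back than shut.
Start: joints at [-1.431, 0.286, 1.577, -0, 1.279, -0.15], TCP at [0.193, -0.647, 0.231] pointing down, gripper open.
Joint ranges: [-2.77, 2.77], [-0.9, 2.22], [0.21, 2.48], [-1.53, 4.67], [0.24, 2.81], [-2.84, 2.84]. Speed limits (rad/s): [2.79, 2.79, 3.14, 3.14, 3.14, 3.14].

## Interface

Orientations are given as a unit quaternion [x, y, z, w].
In Python, from bench import r gives the robot as it stands. The module is installed in compiled form; this text tells all that it offers.
- The arm moves only by the tool step_arm, never from a script. Its argument "series" is a list of rows, each an object of numbers: "x", "y", "z": the shift along the tool's x, y, z in units of 0.02 m (1.0 is 0.02 m); "rx", "ry", "rz": the turn, a rotation vector about the tool's x, y, z in units of 10 degrees (1.0 is 10 degrees). In form: [{"x": .., "y": .., "z": .., "rx": .., "ry": .., "rz": ..}, ...]. A call has 1 to 12 rows; each row shifts and turns the commanded pose from where the row before left it, along the tool's axes as they then stand; what a row does not reach is not made up. A row lasts 1/8 s, in which the tool goes at most 62.5 mm and 10.7 degrees, less where a joint would pass 70% of its speed; a pose out of reach is approached as far as the arm can. A call with a number of a shift or a turn outside -1 to 1 is refused whole. A call with a gripper value outside its range is refused whole. "claw" is the opening, from -1 (shut) to 1 (fully open), set as the call begins (left out, the last holds). The fingers move at their own pace and stop on an object; the grip force is fixed at half the most. Time passes only in rows, so rows that do not move let the fingers close. It gives the time, the measured TCP pose, the force and the opening at its end, in the units of the state.
- r.observe(): the state, without advancing time (a new reading comes with each control period).
- r.snapshot(name): name is "side" or "top" or "wrist"; returns the picture (420x560x3 uint8, red, green, blue); there is no depth.
- r.camera_info(name): a dict with "mtx" (3x3 intrinsics, pixels), "xyz" and "orientation" of the camera in the world; the wrist camera has in their place "T_tool_cam" (4x4, takes a point from camera to tool coordinates, whose origin is the TCP and whose axes are the tool frame's). Camera axes: x right, y down, z forward; pixel columns grow to the right and rows downward; lengths in m; the calibration is good to about 2 mm. A picture is of the moment at which its call begins: read the wrist's pose just before it. camera_info takes no time and is no camera call.
- r.sign_off(): hands the job in, once; it reports no verdict.
Trained networks look in the newest picture that a camera, given by its name, has taken for a name from the list of things; names that differ only in an ending like _2 or _b are one class to them, and where a whole thing is asked for, a point or a joint stands for the part that bears it (a point fixed in the world has none). Each returns a list of dicts, best first, with "p" (0 to 1); they miss things now and then, are a little off and sometimes report something else, mostly with a low value. They report only what shows in the picture. A call takes as long as a camera call.
- r.regions_of(camera, target): "pixels" (420x560 bool, what is visible of it) and "rect" ([centre column, centre row, width, height] in pixels, round what is visible of it).
- r.pinpoint(camera, target): "uv" ([column, row] in pixels: a listed point, or the origin of a listed thing).
The state is a dict: "time": time; "joint_positions": joint angles; "qd": joint speeds; "joint_torque": joint torques, N m; "position": TCP position; "tcp_rot": TCP orientation; "wrist_force": force on the tool from outside, world axes, zero at the start; "ft_torque": the same for the moment, N m; "finger_gap": finger opening in m.
Only numpy, scipy, OpenCV 4.12 (cv2) and the standard library are available. Lean on these libraries where they do the work, as an engineer would, in place of code of your own. Each camera call takes 0.05 s, during which the arm holds its last target.

## Working session

There is one attempt and no reset: what is moved stays moved. The work goes in short steps, Python scripts to look and compute and a tool call to move; the robot and the scene stay as the last step left them, time stands still between calls to the robot, and variables do not carry over. Pictures are saved under pics/ and viewed, and the job is handed in when it is done.

Besides the shell and the picture viewer there is one more tool, called after "Emit:" as name(argument=value, ...) on one line, values as JSON. step_arm: Moves the arm, as the interface text tells. Its arguments: {"type":"object","properties":{"series":{"type":"array"},"claw":{"type":"number"}},"required":["series"]}

```bash
mkdir -p pics; python3 - <<'E'
from bench import r
import cv2,numpy as np
o=r.observe()
for k in o: print(k,np.round(o[k],3))
for n in("side","top","wrist"):
    im=r.snapshot(n); cv2.imwrite(f"pics/{n}0.png",im[:,:,::-1])
    c=r.camera_info(n); print(n,{k:np.round(v,4).tolist() for k,v in c.items() if not isinstance(v,str)})
E
```

```text
time 0.0
joint_positions [-1.431  0.287  1.578 -0.     1.279 -0.15 ]
qd [-0.  0. -0. -0.  0. -0.]
joint_torque [ 1.0000e-03 -4.0598e+01 -2.9263e+01 -0.0000e+00  6.0000e-03  0.0000e+00]
position [ 0.193 -0.646  0.23 ]
tcp_rot [ 0.7    0.103 -0.7    0.101]
wrist_force [-0.335  0.461  0.288]
ft_torque [ 0.011 -0.035 -0.049]
finger_gap 0.085
side {'mtx': [[398.2816, 0.0, 277.8169], [0.0, 398.2816, 208.3683], [0.0, 0.0, 1.0]], 'xyz': [0.4237, 0.6304, 0.6516], 'orientation': [-0.1062, 0.8999, -0.4188, 0.0585]}
top {'mtx': [[390.2512, 0.0, 280.1852], [0.0, 390.2512, 207.5035], [0.0, 0.0, 1.0]], 'xyz': [0.4573, -0.0089, 1.1302], 'orientation': [0.7167, -0.695, 0.0424, -0.0388]}
wrist {'mtx': [[297.8248, 0.0, 278.1127], [0.0, 297.8248, 209.7506], [0.0, 0.0, 1.0]], 'T_tool_cam': [[0.0003, -0.2675, 0.9636, -0.1423], [1.0, 0.0011, -0.0, 0.0004], [-0.001, 0.9636, 0.2675, -0.0671], [0.0, 0.0, 0.0, 1.0]]}
```

View pics/top0.png

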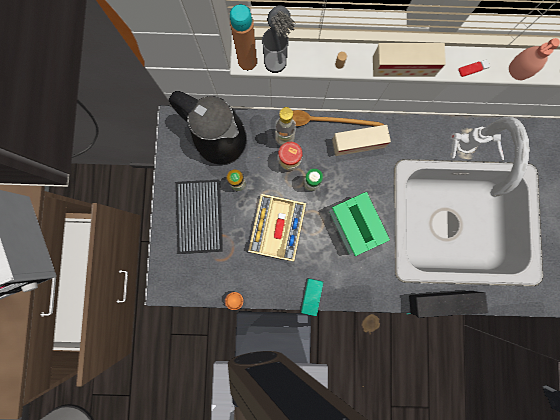

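View pics/side0.png

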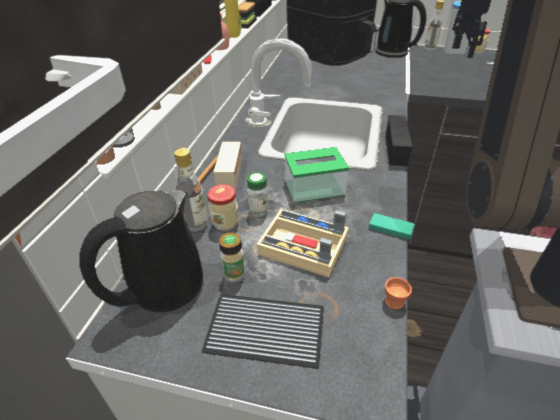

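```bash
python3 - <<'E'
from bench import r
import numpy as np
for c in("top","side"):
  for t in ["metal_bin","metal_bin_grip","metal_bin_lip","metal_lid1","plastic_bin","plastic_cap1","organiser","lid_bank","lid_bank_slot","drying_mat","lighter","green_spice","brown_spice","mustard_jar"]:
    print(c,t,[(np.round(d["uv"],1).tolist(),round(d["p"],2)) for d in r.pinpoint(c,t)][:4])
print(r.observe()["time"])
E
```

```text
top metal_bin [([264.6, 224.7], 0.57)]
top metal_bin_grip [([288.5, 242.5], 0.66), ([254.2, 245.0], 0.55), ([260.2, 213.8], 0.25)]
top metal_bin_lip [([265.5, 197.3], 0.59)]
top metal_lid1 [([265.7, 213.7], 0.52), ([264.4, 226.0], 0.46)]
top plastic_bin []
top plastic_cap1 [([198.6, 215.9], 0.7), ([294.8, 224.2], 0.48), ([290.1, 241.3], 0.36)]
top organiser [([275.5, 226.2], 0.71)]
top lid_bank [([351.3, 223.8], 0.97), ([297.3, 223.0], 0.23)]
top lid_bank_slot [([358.1, 226.5], 0.96), ([294.0, 241.6], 0.46), ([238.4, 183.2], 0.34)]
top drying_mat [([200.9, 215.8], 0.93), ([266.4, 201.2], 0.71)]
top lighter []
top green_spice [([308.7, 181.9], 0.72)]
top brown_spice [([235.6, 184.2], 0.67)]
top mustard_jar [([284.9, 159.3], 0.86)]
side metal_bin [([293.2, 260.5], 0.7)]
side metal_bin_grip []
side metal_bin_lip [([263.3, 242.8], 0.85), ([315.4, 187.8], 0.23)]
side metal_lid1 [([308.3, 254.3], 0.59), ([280.4, 247.8], 0.57), ([295.6, 253.9], 0.43), ([296.9, 258.6], 0.17)]
side plastic_bin [([301.9, 244.1], 0.61), ([311.3, 232.5], 0.6)]
side plastic_cap1 [([303.6, 223.3], 0.54), ([318.3, 229.8], 0.53), ([282.1, 248.4], 0.25)]
side organiser [([302.7, 245.5], 0.65)]
side lid_bank [([315.1, 187.5], 0.83)]
side lid_bank_slot [([315.3, 160.2], 0.66)]
side drying_mat [([264.1, 326.0], 0.97)]
side lighter [([300.6, 241.9], 0.65)]
side green_spice [([255.7, 210.7], 0.58), ([226.1, 224.8], 0.57)]
side brown_spice [([237.0, 274.0], 0.75), ([227.3, 226.8], 0.67), ([283.7, 249.3], 0.36)]
side mustard_jar [([224.0, 222.8], 0.9)]
1.55
```

```bash
python3 - <<'E'
import cv2
im=cv2.imread("pics/top0.png"); cv2.imwrite("pics/topz.png",cv2.resize(im[165:275,165:315],None,fx=5.3,fy=5.3,interpolation=cv2.INTER_CUBIC))
cv2.imwrite("pics/topz2.png",cv2.resize(im[165:275,290:410],None,fx=5,fy=5,interpolation=cv2.INTER_CUBIC))
im=cv2.imread("pics/side0.png"); cv2.imwrite("pics/sidez.png",cv2.resize(im[140:290,225:385],None,fx=4,fy=4,interpolation=cv2.INTER_CUBIC))
E
```

```text
(no output)
```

View pics/topz.png

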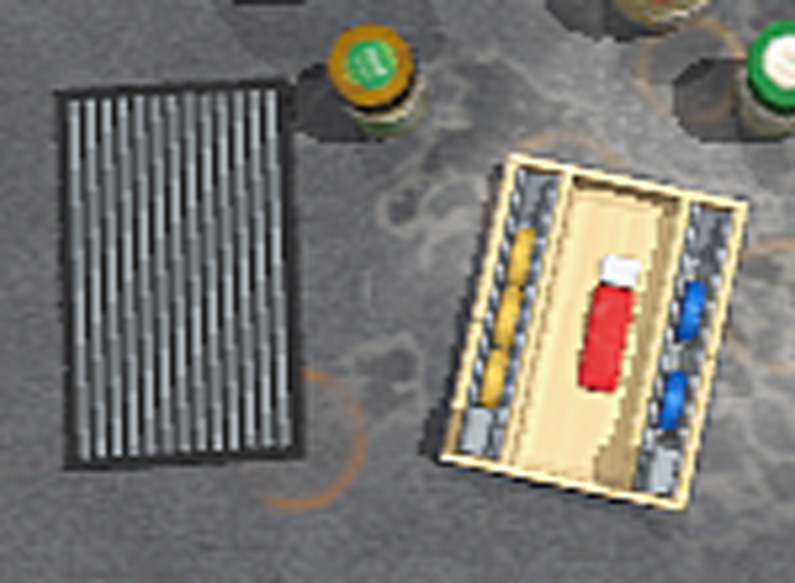

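View pics/topz2.png

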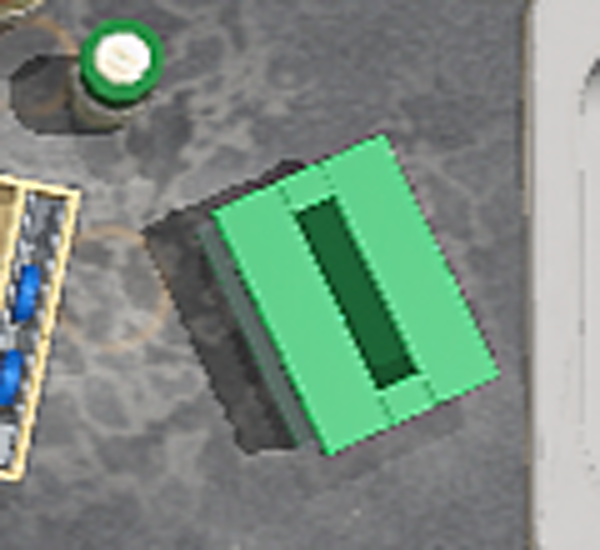

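View pics/sidez.png

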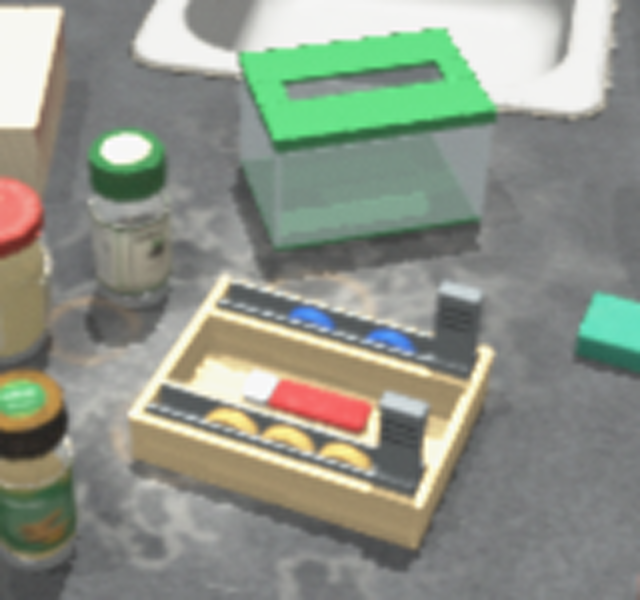

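```bash
cat > h.py <<'E'
import numpy as np
from scipy.spatial.transform import Rotation as R
from scipy.optimize import least_squares
from bench import r
def proj(n,P):
    c=r.camera_info(n); A=R.from_quat(c["orientation"]).as_matrix()
    q=(np.atleast_2d(P)-c["xyz"])@A
    uv=q@np.array(c["mtx"]).T; return uv[:,:2]/uv[:,2:]
def ray(n,uv,z):
    c=r.camera_info(n); A=R.from_quat(c["orientation"]).as_matrix()
    d=A@np.linalg.solve(c["mtx"],[uv[0],uv[1],1]); o=np.array(c["xyz"]); return o+d*(z-o[2])/d[2]
def place(p,L):
    c,s=np.cos(p[2]),np.sin(p[2]); L=np.atleast_2d(L)
    return np.c_[p[0]+c*L[:,0]-s*L[:,1],p[1]+s*L[:,0]+c*L[:,1],L[:,2]]
def fit(obs,L,p0):
    f=lambda p:np.concatenate([(proj(n,place(p,L))-uv).ravel() for n,uv in obs])
    s=least_squares(f,p0); return s.x,np.sqrt(np.mean(s.fun**2)),s.fun
E
python3 - <<'E'
from h import *
z1=lambda a:np.array(a)/5.3+165-.4
z2=lambda a:np.array(a)/5+[290,165]-.4
z3=lambda a:np.array(a)/4+[225,140]-.4
def box(x,y,z): return np.array([[x,y,z],[x,-y,z],[-x,-y,z],[-x,y,z]])
def go(name,obs,L,p0):
    for lab,o in [("both",obs)]+[(q[0],[q]) for q in obs]:
        x,e,_=fit(o,L,p0); print(name,lab,np.round(x[:2],4),np.round(np.degrees(x[2]),2),"rms px",round(e,2))
go("org",[("top",z1([(512,155),(748,204),(685,508),(440,458)])),("side",z3([(133,410),(222,276),(493,350),(415,530)]))],box(.084,.065,.034),[.45,0,-.2])
go("mat",[("top",z1([(53,92),(290,78),(303,456),(65,468)]))],box(.105,.065,.004),[.45,.2,0])
go("bank",[("top",z2([(211,213),(385,135),(500,375),(330,454)])),("side",z3([(275,137),(241,56),(447,29),(496,107)]))],box(.072,.052,.09),[.45,-.2,.45])
go("slot",[("top",z2([(295,215),(335,195),(417,375),(378,388)])),("side",z3([(287,93),(283,82),(437,62),(443,75)]))],box(.052,.012,.09),[.45,-.2,.45])
print(ray("top",(235.6,184.2),0),ray("top",(308.7,181.9),0),ray("top",(200.9,215.8),0),ray("top",(358.1,226.5),.09))
# fin tops
print("fintop metal",ray("top",z1((478,428)),.004+.082), "plastic",ray("top",z1((664,468)),.086))
E
```

```text
org both [ 0.5313 -0.0035] -11.22 rms px 1.57
org top [ 0.529  -0.0057] -10.41 rms px 0.45
org side [ 0.5326 -0.0009] -11.9 rms px 1.8
mat both [0.5558 0.2238] 4.99 rms px 0.41
mat top [0.5558 0.2238] 4.99 rms px 0.41
bank both [ 0.5436 -0.229 ] 26.07 rms px 0.81
bank top [ 0.5418 -0.2294] 26.39 rms px 0.42
bank side [ 0.5452 -0.2283] 25.54 rms px 0.78
slot both [ 0.5445 -0.2295] 25.31 rms px 0.91
slot top [ 0.542  -0.2293] 25.59 rms px 0.31
slot side [ 0.5469 -0.2306] 24.51 rms px 0.85
[0.65251824 0.12006374 0.        ] [ 0.66614357 -0.09420949  0.        ] [0.55640173 0.21666798 0.        ] [ 0.5328467  -0.22207025  0.09      ]
fintop metal [0.47438356 0.05205791 0.086     ] plastic [ 0.45726824 -0.04190556  0.086     ]
```

```bash
cat >> h.py <<'E'
def down(yaw,flip=False):
    # tool x down, tool y along (-sin yaw, cos yaw) [bin y], optionally flipped
    y=np.array([-np.sin(yaw),np.cos(yaw),0])*(-1 if flip else 1); x=np.array([0,0,-1.]); return R.from_matrix(np.c_[x,y,np.cross(x,y)])
def delta(p,Rt,cmd=None):
    o=r.observe() if cmd is None else cmd
    A=R.from_quat(o["tcp_rot"]); d=A.inv().apply(np.array(p)-o["position"])/.02
    w=(A.inv()*Rt).as_rotvec(degrees=True)/10
    return d,w
E
python3 - <<'E'
from h import *
o=r.observe(); A=R.from_quat(o["tcp_rot"]).as_matrix(); print(np.round(A,3))
for f in(0,1):
    print([np.round(v,2) for v in delta([.474,.053,.2],down(np.radians(-10.6),f))])
E
```

```text
[[ 0.     0.286 -0.958]
 [ 0.    -0.958 -0.286]
 [-1.    -0.    -0.   ]]
[array([  1.57, -29.52, -23.47]), array([-15.28,  -0.  ,  -0.  ])]
[array([  1.57, -29.52, -23.47]), array([ 2.72, -0.  ,  0.  ])]
```

Emit:
step_arm(series=[{"y": -1,"z": -1},{"y": -1,"z": -1},{"y": -1,"z": -1},{"y": -1,"z": -1},{"y": -1,"z": -1},{"y": -1,"z": -1},{"y": -1,"z": -1},{"y": -1,"z": -1},{"y": -1,"z": -1},{"y": -1,"z": -1},{"y": -1,"z": -1},{"y": -1,"z": -1}], claw=1)

```text
invalid input at $.series[0]: expected keys x, y, z, rx, ry, rz
```

```bash
python3 - <<'E'
from h import *
import json
o=r.observe(); print(o["time"],np.round(o["joint_positions"],3),np.round(o["position"],4),np.round(o["tcp_rot"],3),np.round(o["wrist_force"],1))
print([np.round(v,2) for v in delta([.474,.053,.2],down(np.radians(-10.6),1))])
E
```

```text
1.55 [-1.431  0.286  1.577  0.     1.279 -0.15 ] [ 0.1929 -0.6468  0.2313] [ 0.7    0.102 -0.7    0.102] [-0.1  0.5 -0.7]
[array([  1.57, -29.52, -23.47]), array([ 2.72, -0.  ,  0.  ])]
```

All six keys are needed.

Emit:
step_arm(series=[{"x": 0,"y": -1,"z": -1,"rx": 0,"ry": 0,"rz": 0},{"x": 0,"y": -1,"z": -1,"rx": 0,"ry": 0,"rz": 0},{"x": 0,"y": -1,"z": -1,"rx": 0,"ry": 0,"rz": 0},{"x": 0,"y": -1,"z": -1,"rx": 0,"ry": 0,"rz": 0},{"x": 0,"y": -1,"z": -1,"rx": 0,"ry": 0,"rz": 0},{"x": 0,"y": -1,"z": -1,"rx": 0,"ry": 0,"rz": 0},{"x": 0,"y": -1,"z": -1,"rx": 0,"ry": 0,"rz": 0},{"x": 0,"y": -1,"z": -1,"rx": 0,"ry": 0,"rz": 0},{"x": 0,"y": -1,"z": -1,"rx": 0,"ry": 0,"rz": 0},{"x": 0,"y": -1,"z": -1,"rx": 0,"ry": 0,"rz": 0},{"x": 0,"y": -1,"z": -1,"rx": 0,"ry": 0,"rz": 0},{"x": 0,"y": -1,"z": -1,"rx": 0,"ry": 0,"rz": 0}], claw=1)

```text
time: 3.05
position: [0.3548, -0.347, 0.2315]
tcp_rot: [0.7, 0.102, -0.7, 0.102]
wrist_force: [-0.1, 0.3, 0.3]
finger_gap: 0.0852
```

Emit:
step_arm(series=[{"x": 0,"y": -1,"z": -1,"rx": 0,"ry": 0,"rz": 0},{"x": 0,"y": -1,"z": -1,"rx": 0,"ry": 0,"rz": 0},{"x": 0,"y": -1,"z": -1,"rx": 0,"ry": 0,"rz": 0},{"x": 0,"y": -1,"z": -1,"rx": 0,"ry": 0,"rz": 0},{"x": 0,"y": -1,"z": -1,"rx": 0,"ry": 0,"rz": 0},{"x": 0,"y": -1,"z": -1,"rx": 0,"ry": 0,"rz": 0},{"x": 0,"y": -1,"z": -1,"rx": 0,"ry": 0,"rz": 0},{"x": 0,"y": -1,"z": -1,"rx": 0,"ry": 0,"rz": 0},{"x": 0,"y": -1,"z": -1,"rx": 0,"ry": 0,"rz": 0},{"x": 0,"y": -1,"z": -1,"rx": 0,"ry": 0,"rz": 0},{"x": 0,"y": -1,"z": -1,"rx": 0,"ry": 0,"rz": 0}])

```text
time: 4.42
position: [0.5025, -0.0733, 0.2315]
tcp_rot: [0.7, 0.102, -0.7, 0.102]
wrist_force: [1.1, -0.2, 1.0]
finger_gap: 0.0856
```

```bash
python3 - <<'E'
from h import *
import json
o=r.observe(); print(o["time"],np.round(o["joint_positions"],3),np.round(o["position"],4),np.round(o["tcp_rot"],3),np.round(o["wrist_force"],1))
print([np.round(v,2) for v in delta([.474,.053,.2],down(np.radians(-10.6),1))])
E
```

```text
4.425 [-0.345 -0.088  1.981 -0.     1.248  0.936] [ 0.5025 -0.0733  0.2315] [ 0.7    0.102 -0.7    0.102] [ 1.1 -0.2  1. ]
[array([ 1.57, -6.46, -0.44]), array([ 2.72, -0.  , -0.  ])]
```

Emit:
step_arm(series=[{"x": 0,"y": -1,"z": -0.07,"rx": 0,"ry": 0,"rz": 0},{"x": 0,"y": -1,"z": -0.07,"rx": 0,"ry": 0,"rz": 0},{"x": 0,"y": -1,"z": -0.07,"rx": 0,"ry": 0,"rz": 0},{"x": 0,"y": -1,"z": -0.07,"rx": 0,"ry": 0,"rz": 0},{"x": 0,"y": -1,"z": -0.08,"rx": 0,"ry": 0,"rz": 0},{"x": 0,"y": -1,"z": -0.08,"rx": 0,"ry": 0,"rz": 0},{"x": 0,"y": -0.46,"z": 0,"rx": 0,"ry": 0,"rz": 0},{"x": 0.5,"y": 0,"z": 0,"rx": 0.9,"ry": 0,"rz": 0},{"x": 0.5,"y": 0,"z": 0,"rx": 0.9,"ry": 0,"rz": 0},{"x": 0.5,"y": 0,"z": 0,"rx": 0.92,"ry": 0,"rz": 0},{"x": 0,"y": 0,"z": 0,"rx": 0,"ry": 0,"rz": 0}])

```text
time: 5.8
position: [0.473, 0.0517, 0.2005]
tcp_rot: [-0.703, 0.065, 0.705, 0.065]
wrist_force: [-0.4, 0.0, 0.0]
finger_gap: 0.0854
```

```bash
cat > kin.py <<'E'
import numpy as np
from scipy.spatial.transform import Rotation as R
from scipy.optimize import least_squares
D=[([-1.431,.2865,1.5775,0,1.279,-.15],[.1929,-.6468,.2313],[.7,.102,-.7,.102]),
([-.345,-.088,1.981,0,1.248,.936],[.5025,-.0733,.2315],[.7,.102,-.7,.102])]
E
python3 - <<'E'
from h import *
import cv2
o=r.observe(); print(o["time"],np.round(o["joint_positions"],4).tolist(),np.round(o["position"],4).tolist(),np.round(o["tcp_rot"],4).tolist(),np.round(o["wrist_force"],1))
im=r.snapshot("wrist"); cv2.imwrite("pics/w1.png",im[:,:,::-1])
im=r.snapshot("top"); cv2.imwrite("pics/t1.png",im[:,:,::-1])
for t in ["metal_bin_grip","metal_bin_lip","metal_bin","metal_lid1"]: print(t,[(np.round(d["uv"],1).tolist(),round(d["p"],2)) for d in r.pinpoint("wrist",t)][:4])
E
```

```text
5.8 [-0.1046, -0.1344, 2.0815, -0.0002, 1.1965, 1.6497] [0.473, 0.0517, 0.2005] [-0.7034, 0.0648, 0.7048, 0.0647] [-0.4  0.   0. ]
metal_bin_grip [([275.2, 199.4], 0.85)]
metal_bin_lip [([280.0, 43.4], 0.83), ([324.4, 120.0], 0.58), ([117.8, 142.0], 0.5)]
metal_bin [([274.0, 124.8], 0.84)]
metal_lid1 [([278.5, 94.9], 0.73), ([275.8, 128.2], 0.68), ([275.8, 162.4], 0.57)]
```

View pics/w1.png

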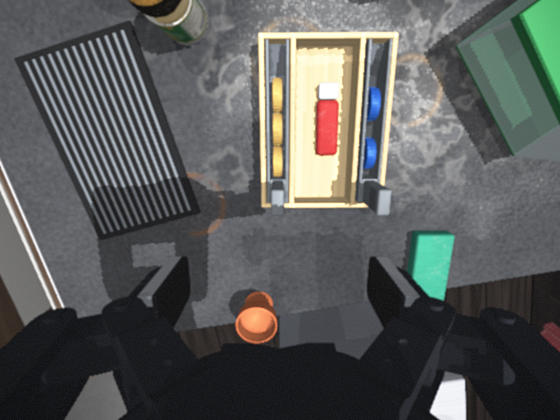

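```bash
cat >> h.py <<'E'
def wcam(o):
    T=np.array(r.camera_info("wrist")["T_tool_cam"]); A=R.from_quat(o["tcp_rot"]).as_matrix()
    return A@T[:3,:3], A@T[:3,3]+o["position"], np.array(r.camera_info("wrist")["mtx"])
def wproj(o,P):
    A,t,K=wcam(o); q=(np.atleast_2d(P)-t)@A@K.T; return q[:,:2]/q[:,2:]
def wray(o,uv,z):
    A,t,K=wcam(o); d=A@np.linalg.solve(K,[uv[0],uv[1],1]); return t+d*(z-t[2])/d[2]
E
python3 - <<'E'
import cv2
im=cv2.imread("pics/w1.png"); cv2.imwrite("pics/w1z.png",cv2.resize(im[20:220,245:405],None,fx=3,fy=3,interpolation=cv2.INTER_CUBIC)); 
E
python3 - <<'E'
from h import *
o=r.observe()
print("grip",wray(o,(275.2,199.4),.066),"lip",wray(o,(280,43.4),.024),"bin",wray(o,(274,124.8),.004))
def box(x,y,z): return np.array([[x,y,z],[x,-y,z],[-x,-y,z],[-x,y,z]])
uv=np.array([(259,33.),(397,33),(390,208),(262,208)])
s=least_squares(lambda p:(wproj(o,place(p,box(.084,.065,.034)))-uv).ravel(),[.53,0,-.18]); print(s.x,np.degrees(s.x[2]),s.fun)
E
```

```text
grip [0.47496497 0.05376339 0.066     ] lip [0.61656018 0.02287251 0.024     ] bin [0.54349293 0.0428546  0.004     ]
[ 0.53149748 -0.00910889 -0.16399039] -9.39595747136876 [-0.07738858  1.58251784  2.05926105 -1.4244994  -4.85358061 -1.32262648
  2.55601881  0.87995729]
```

View pics/w1z.png

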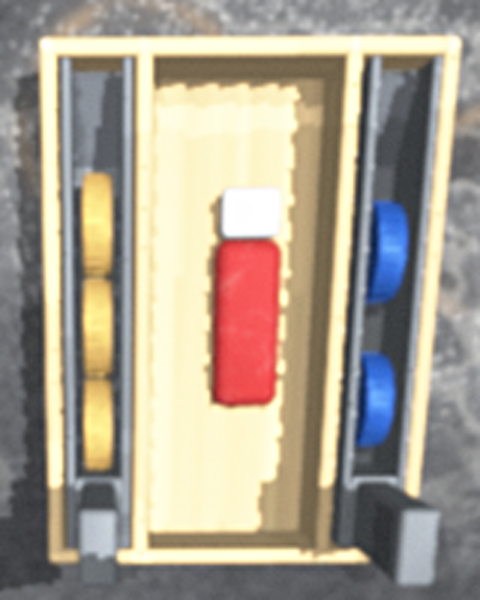

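```bash
python3 - <<'E'
from h import *
o=r.observe()
f=lambda u,v:(u/3+245-.33,v/3+20-.33)
L=[wray(o,f(*a),.039) for a in [(64,60),(131,60),(68,478),(124,478)]]
a=(L[0]+L[1])/2;b=(L[2]+L[3])/2;print(L,np.degrees(np.arctan2(*(a-b)[1::-1])), "widths",np.linalg.norm(L[0]-L[1]),np.linalg.norm(L[2]-L[3]))
for y in(510,):print("fin top front edge",wray(o,f(97.5,y),.086))
uv=np.array([f(40,38),f(460,38),f(428,563),f(50,563)])
def box(x,y,z): return np.array([[x,y,z],[x,-y,z],[-x,-y,z],[-x,y,z]])
s=least_squares(lambda p:(wproj(o,place(p,box(.084,.065,.034)))-uv).ravel(),[.53,0,-.18]); print(s.x,np.degrees(s.x[2]),s.fun)
E
```

```text
[array([0.61834211, 0.03570029, 0.039     ]), array([0.6146075 , 0.01553486, 0.039     ]), array([0.49143218, 0.05921224, 0.039     ]), array([0.48792098, 0.04023578, 0.039     ])] -10.764409956375617 widths 0.020508335717610803 0.019298565618532573
fin top front edge [0.48800251 0.04934505 0.086     ]
[ 0.53226393 -0.00839264 -0.17029803] -9.757358449508912 [ 0.55485625  0.98886718  0.75006302 -1.0298502  -3.44104294 -0.84326043
  1.928857    0.62705802]
```

Emit:
step_arm(series=[{"x": 1,"y": 0,"z": -0.1,"rx": 0,"ry": 0,"rz": 0},{"x": 1,"y": 0,"z": 0,"rx": 0,"ry": 0,"rz": 0},{"x": 1,"y": 0,"z": 0,"rx": 0,"ry": 0,"rz": 0},{"x": 1,"y": 0,"z": 0,"rx": 0,"ry": 0,"rz": 0},{"x": 1,"y": 0,"z": 0,"rx": 0,"ry": 0,"rz": 0},{"x": 1,"y": 0,"z": 0,"rx": 0,"ry": 0,"rz": 0},{"x": 1,"y": 0,"z": 0,"rx": 0,"ry": 0,"rz": 0},{"x": 0.68,"y": 0,"z": 0,"rx": 0,"ry": 0,"rz": 0},{"x": 0,"y": 0,"z": 0,"rx": 0,"ry": 0,"rz": 0}])

```text
time: 7.22
position: [0.4751, 0.0514, 0.0469]
tcp_rot: [-0.703, 0.065, 0.705, 0.065]
wrist_force: [-0.2, 0.3, -0.1]
finger_gap: 0.0852
```

```bash
python3 - <<'E'
from h import *
import cv2
o=r.observe(); print(o["time"],np.round(o["joint_positions"],4).tolist(),np.round(o["position"],4).tolist(),np.round(o["tcp_rot"],4).tolist(),np.round(o["wrist_force"],1))
im=r.snapshot("side"); cv2.imwrite("pics/s2.png",cv2.resize(im[190:310,220:400,::-1],None,fx=4,fy=4,interpolation=cv2.INTER_CUBIC))
im=r.snapshot("wrist"); cv2.imwrite("pics/w2.png",im[:,:,::-1])
E
```

```text
7.225 [-0.1049, 0.0981, 2.1737, 0.0, 0.872, 1.6506] [0.4751, 0.0514, 0.0469] [-0.7033, 0.0652, 0.7049, 0.0652] [-0.2  0.3 -0.1]
```

View pics/s2.png

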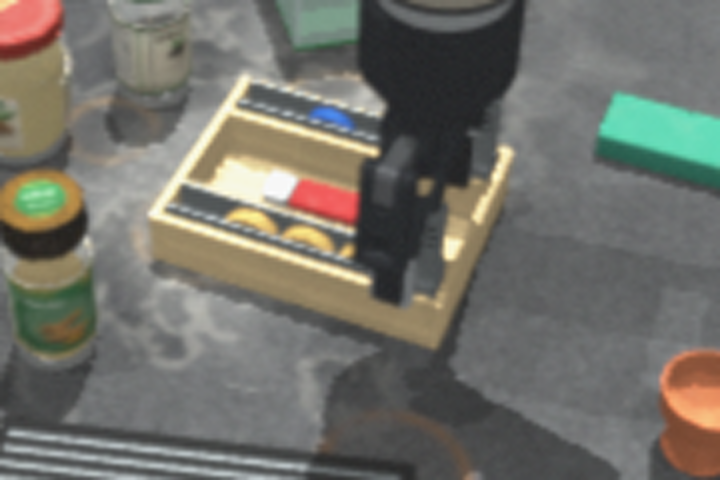

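View pics/w2.png

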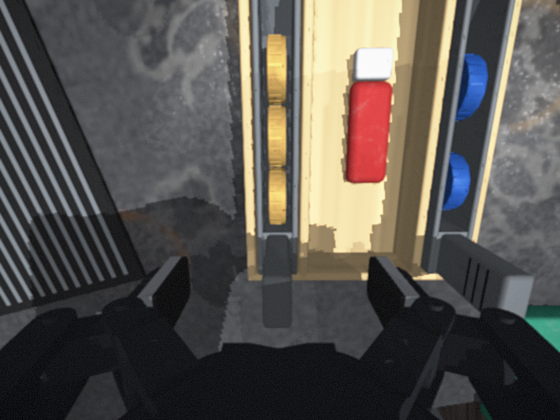

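Emit:
step_arm(series=[{"x": 0,"y": 0,"z": 0,"rx": 0,"ry": 0,"rz": 0},{"x": 0,"y": 0,"z": 0,"rx": 0,"ry": 0,"rz": 0},{"x": 0,"y": 0,"z": 0,"rx": 0,"ry": 0,"rz": 0},{"x": 0,"y": 0,"z": 0,"rx": 0,"ry": 0,"rz": 0},{"x": 0,"y": 0,"z": 0,"rx": 0,"ry": 0,"rz": 0},{"x": 0,"y": 0,"z": 0,"rx": 0,"ry": 0,"rz": 0},{"x": 0,"y": 0,"z": 0,"rx": 0,"ry": 0,"rz": 0},{"x": 0,"y": 0,"z": 0,"rx": 0,"ry": 0,"rz": 0}], claw=-1)

```text
time: 8.32
position: [0.4759, 0.0514, 0.0479]
tcp_rot: [0.704, -0.065, -0.704, -0.065]
wrist_force: [-0.0, -0.3, 2.3]
finger_gap: 0.0116
```

```bash
python3 - <<'E'
from h import *
o=r.observe(); print(o["time"],o["finger_gap"],np.round(o["position"],4).tolist(),np.round(o["wrist_force"],1),np.round(o["ft_torque"],2))
E
```

```text
8.325 0.01159369146259947 [0.4759, 0.0514, 0.0479] [-0.  -0.3  2.3] [-0.04  0.06 -0.09]
```

Emit:
step_arm(series=[{"x": -0.3,"y": 0,"z": 0,"rx": 0,"ry": 0,"rz": 0},{"x": -0.5,"y": 0,"z": 0,"rx": 0,"ry": 0,"rz": 0},{"x": -0.5,"y": 0,"z": 0,"rx": 0,"ry": 0,"rz": 0},{"x": -0.5,"y": 0,"z": 0,"rx": 0,"ry": 0,"rz": 0},{"x": -0.5,"y": 0,"z": 0,"rx": 0,"ry": 0,"rz": 0},{"x": -0.5,"y": 0,"z": 0,"rx": 0,"ry": 0,"rz": 0},{"x": -0.5,"y": 0,"z": 0,"rx": 0,"ry": 0,"rz": 0},{"x": -0.7,"y": 0,"z": 0,"rx": 0,"ry": 0,"rz": 0},{"x": -1,"y": 0,"z": 0,"rx": 0,"ry": 0,"rz": 0},{"x": -1,"y": 0,"z": 0,"rx": 0,"ry": 0,"rz": 0},{"x": -1,"y": 0,"z": 0,"rx": 0,"ry": 0,"rz": 0},{"x": -0.5,"y": 0,"z": 0,"rx": 0,"ry": 0,"rz": 0}])

```text
time: 9.82
position: [0.4764, 0.0513, 0.1996]
tcp_rot: [0.705, -0.065, -0.703, -0.065]
wrist_force: [0.4, 0.1, -1.4]
finger_gap: 0.0113
```

```bash
python3 - <<'E'
from h import *
import cv2
o=r.observe(); print(o["time"],np.round(o["joint_positions"],4).tolist(),np.round(o["position"],4).tolist(),np.round(o["tcp_rot"],4).tolist(),np.round(o["wrist_force"],1),o["finger_gap"])
im=r.snapshot("side"); cv2.imwrite("pics/s3.png",im[:,:,::-1])
im=r.snapshot("wrist"); cv2.imwrite("pics/w3.png",im[:,:,::-1])
E
```

```text
9.825 [-0.1048, -0.128, 2.0775, 0.0, 1.1896, 1.6508] [0.4764, 0.0513, 0.1996] [0.705, -0.0653, -0.7032, -0.0653] [ 0.4  0.1 -1.4] 0.011305118998381165
```

View pics/s3.png

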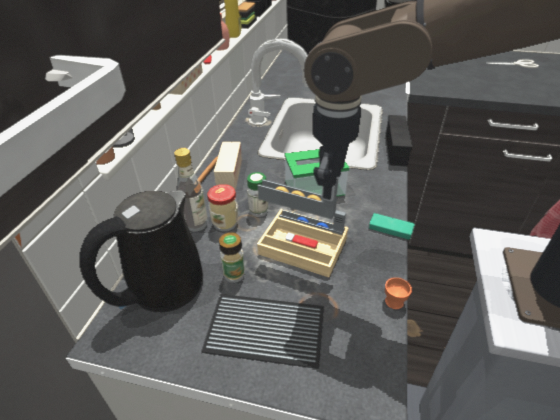

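View pics/w3.png

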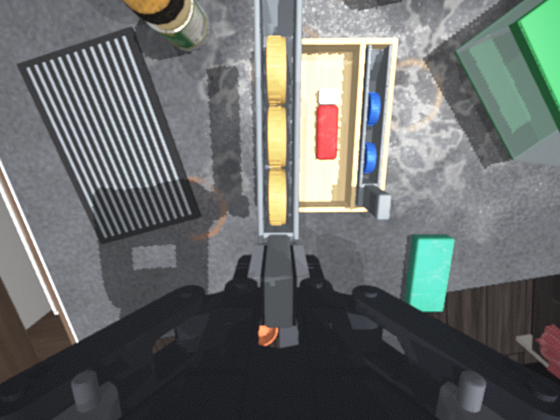

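Emit:
step_arm(series=[{"x": -0.5,"y": 0,"z": 0,"rx": -0.6,"ry": 0,"rz": 0},{"x": -0.5,"y": 0,"z": 0,"rx": -0.6,"ry": 0,"rz": 0},{"x": -0.5,"y": 0,"z": 0,"rx": -0.6,"ry": 0,"rz": 0},{"x": -0.5,"y": 0,"z": 0,"rx": -0.6,"ry": 0,"rz": 0},{"x": -0.5,"y": 0,"z": 0,"rx": -0.6,"ry": 0,"rz": 0},{"x": 0,"y": 0,"z": 0,"rx": -0.64,"ry": 0,"rz": 0},{"x": 0,"y": 0.5,"z": 0.45,"rx": 0,"ry": 0,"rz": 0},{"x": 0,"y": 0.9,"z": 0.8,"rx": 0,"ry": 0,"rz": 0},{"x": 0,"y": 1,"z": 0.85,"rx": 0,"ry": 0,"rz": 0},{"x": 0,"y": 1,"z": 0.85,"rx": 0,"ry": 0,"rz": 0},{"x": 0,"y": 1,"z": 0.85,"rx": 0,"ry": 0,"rz": 0},{"x": 0,"y": 1,"z": 0.85,"rx": 0,"ry": 0,"rz": 0}])

```text
time: 11.42
position: [0.438, -0.0876, 0.2468]
tcp_rot: [-0.689, -0.157, 0.69, -0.157]
wrist_force: [0.3, -0.5, -1.3]
finger_gap: 0.0115
```

Emit:
step_arm(series=[{"x": 0,"y": 1,"z": 0.85,"rx": 0,"ry": 0,"rz": 0},{"x": 0,"y": 1,"z": 0.85,"rx": 0,"ry": 0,"rz": 0},{"x": 0,"y": 1,"z": 0.85,"rx": 0,"ry": 0,"rz": 0},{"x": 0,"y": 1,"z": 0.85,"rx": 0,"ry": 0,"rz": 0},{"x": 0,"y": 1,"z": 0.85,"rx": 0,"ry": 0,"rz": 0},{"x": 0,"y": 1,"z": 0.85,"rx": 0,"ry": 0,"rz": 0},{"x": 0,"y": 1,"z": 0.85,"rx": 0,"ry": 0,"rz": 0},{"x": 0,"y": 1,"z": 0.85,"rx": 0,"ry": 0,"rz": 0},{"x": 0,"y": 0.6,"z": 0.6,"rx": 0,"ry": 0,"rz": 0},{"x": 0,"y": 0,"z": 0,"rx": 0,"ry": 0,"rz": 0},{"x": 0,"y": 0,"z": 0,"rx": 0,"ry": 0,"rz": 0}])

```text
time: 12.8
position: [0.3806, -0.305, 0.2475]
tcp_rot: [-0.689, -0.158, 0.689, -0.157]
wrist_force: [0.5, -0.2, -1.5]
finger_gap: 0.0112
```

```bash
python3 - <<'E'
from h import *
import cv2
o=r.observe(); print(o["time"],np.round(o["joint_positions"],4).tolist(),np.round(o["position"],4).tolist(),np.round(o["tcp_rot"],4).tolist(),np.round(o["wrist_force"],1),o["finger_gap"])
print([np.round(v,2) for v in delta([.381,-.307,.25],down(np.radians(25.8),1))])
im=r.snapshot("top"); cv2.imwrite("pics/t4.png",cv2.resize(im[150:300,270:430,::-1],None,fx=4,fy=4,interpolation=cv2.INTER_CUBIC))
im=r.snapshot("wrist"); cv2.imwrite("pics/w4.png",im[:,:,::-1])
im=r.snapshot("side"); cv2.imwrite("pics/s4.png",im[:,:,::-1])
E
```

```text
12.8 [-0.8842, -0.1494, 2.0068, 0.0004, 1.285, 0.2364] [0.3806, -0.305, 0.2475] [-0.6893, -0.1581, 0.6893, -0.1575] [ 0.5 -0.2 -1.5] 0.011231258217766715
[array([-0.13,  0.1 ,  0.02]), array([-0., -0.,  0.])]
```

View pics/t4.png

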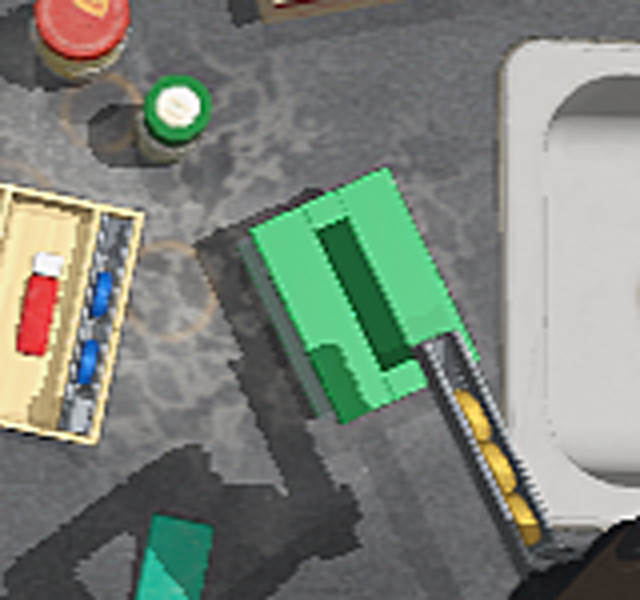

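View pics/w4.png

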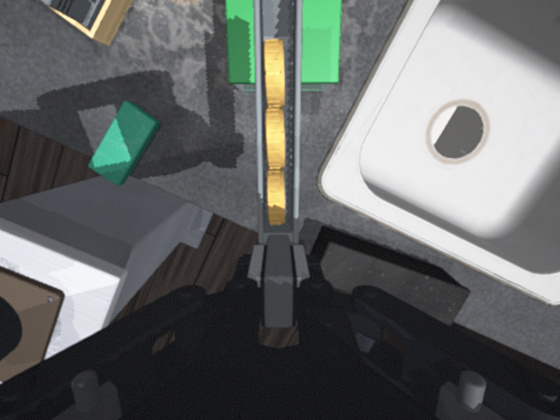

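View pics/s4.png

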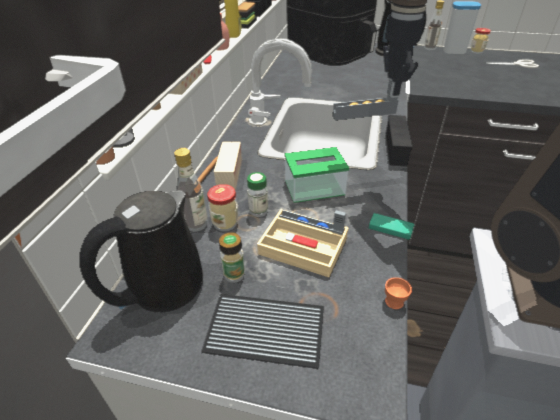

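```bash
python3 - <<'E'
import cv2
im=cv2.imread("pics/w4.png"); cv2.imwrite("pics/w4z.png",cv2.resize(im[0:110,205:365],None,fx=5,fy=5,interpolation=cv2.INTER_CUBIC))
from h import *
o=r.observe()
def box(x,y,z): return np.array([[x,y,z],[x,-y,z],[-x,-y,z],[-x,y,z]])
P=place([.542,-.2295,np.radians(25.8)],box(.072,.052,.09)); print(wproj(o,P))
# predicted lip/bin end in top
A=R.from_quat(o["tcp_rot"])
def b2w(q,e=0): # bin pt (m) -> world
    q=np.atleast_2d(q); t=np.c_[-(q[:,2]-.0439),-q[:,1],-(q[:,0]+.065-e)]; return A.apply(t)+o["position"]
E4=np.array([[.078,.011,.035],[.078,-.011,.035],[.078,.011,0],[.078,-.011,0]])
print((proj("top",b2w(E4))-[270,150]+.4)*4)
print("slot",(proj("top",place([.542,-.2295,np.radians(25.8)],box(.052,.012,.09)))-[270,150]+.4)*4)
E
```

```text
[[ 216.76531077 -108.30065806]
 [ 345.72071421 -108.0086005 ]
 [ 336.07069793   84.1660249 ]
 [ 224.92842129   83.92927945]]
[[425.54252791 339.99281809]
 [460.14655547 324.26592569]
 [410.74623919 342.67420673]
 [444.07186015 327.5334221 ]]
slot [[315.88896027 230.96295139]
 [348.14618283 216.53468188]
 [414.95448933 358.15122185]
 [382.45009333 372.90006808]]
```

View pics/w4z.png

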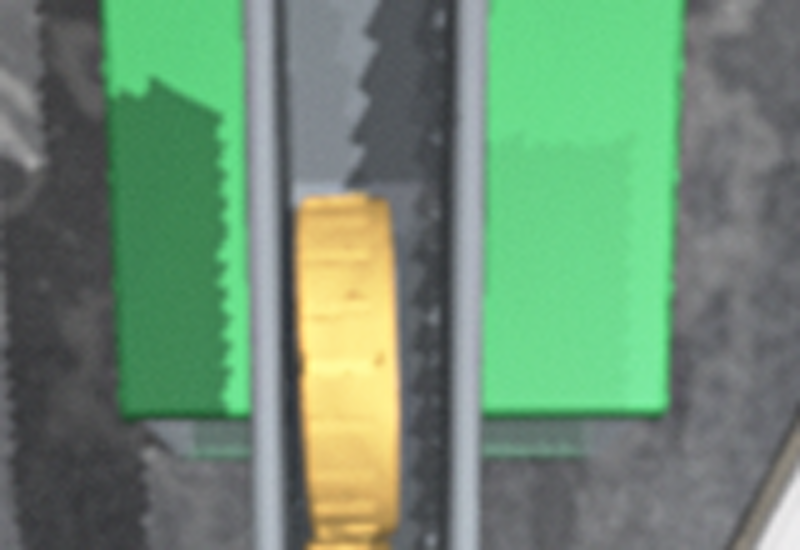

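```bash
cat > tilt.py <<'E'
import numpy as np
def pose(th,lx,lz):
    t=np.radians(th); return np.array([lx-.141*np.cos(t)+.024*np.sin(t), lz+.141*np.sin(t)+.024*np.cos(t)])
def rows(ths,lxs,lzs):
    tot=np.zeros(2); 
    for a in range(len(ths)-1):
        d=pose(ths[a+1],lxs[a+1],lzs[a+1])-pose(ths[a],lxs[a],lzs[a])
        t=np.radians(ths[a]) # tool x in (h,z): (-sin,-cos); tool z = -xb: (-cos, +sin)
        x=d@[-np.sin(t),-np.cos(t)]; z=d@[-np.cos(t),np.sin(t)]
        print({"x":round(x/.02,2),"z":round(z/.02,2),"ry":round(-(ths[a+1]-ths[a])/10,2)})
E
python3 - <<'E'
from tilt import *
n=8; rows(np.linspace(0,30,n+1),np.zeros(n+1),np.linspace(.2235,.125,n+1))
E
```

```text
{'x': np.float64(0.16), 'z': np.float64(-0.09), 'ry': np.float64(-0.38)}
{'x': np.float64(0.16), 'z': np.float64(-0.13), 'ry': np.float64(-0.38)}
{'x': np.float64(0.15), 'z': np.float64(-0.17), 'ry': np.float64(-0.38)}
{'x': np.float64(0.15), 'z': np.float64(-0.21), 'ry': np.float64(-0.38)}
{'x': np.float64(0.14), 'z': np.float64(-0.25), 'ry': np.float64(-0.38)}
{'x': np.float64(0.12), 'z': np.float64(-0.29), 'ry': np.float64(-0.38)}
{'x': np.float64(0.11), 'z': np.float64(-0.33), 'ry': np.float64(-0.38)}
{'x': np.float64(0.09), 'z': np.float64(-0.37), 'ry': np.float64(-0.38)}
```

Emit:
step_arm(series=[{"x": 0,"y": 0.13,"z": -0.08,"rx": 0,"ry": 0,"rz": 0},{"x": 0,"y": 0.13,"z": -0.07,"rx": 0,"ry": 0,"rz": 0},{"x": 0,"y": 0,"z": 0,"rx": 0,"ry": 0,"rz": 0}])

```text
time: 13.32
position: [0.3859, -0.309, 0.2478]
tcp_rot: [0.689, 0.158, -0.689, 0.158]
wrist_force: [-0.8, -0.0, -0.5]
finger_gap: 0.0112
```

Emit:
step_arm(series=[{"x": 0.16,"y": 0,"z": -0.09,"rx": 0,"ry": -0.38,"rz": 0},{"x": 0.16,"y": 0,"z": -0.13,"rx": 0,"ry": -0.38,"rz": 0},{"x": 0.15,"y": 0,"z": -0.17,"rx": 0,"ry": -0.38,"rz": 0},{"x": 0.15,"y": 0,"z": -0.21,"rx": 0,"ry": -0.38,"rz": 0},{"x": 0.14,"y": 0,"z": -0.25,"rx": 0,"ry": -0.37,"rz": 0},{"x": 0.12,"y": 0,"z": -0.29,"rx": 0,"ry": -0.37,"rz": 0},{"x": 0.11,"y": 0,"z": -0.33,"rx": 0,"ry": -0.37,"rz": 0},{"x": 0.09,"y": 0,"z": -0.37,"rx": 0,"ry": -0.37,"rz": 0},{"x": 0,"y": 0,"z": 0,"rx": 0,"ry": 0,"rz": 0},{"x": 0,"y": 0,"z": 0,"rx": 0,"ry": 0,"rz": 0}])

```text
time: 14.58
position: [0.4132, -0.2958, 0.2166]
tcp_rot: [-0.488, -0.112, 0.844, -0.193]
wrist_force: [-0.0, 0.1, -0.6]
finger_gap: 0.0114
```

```bash
python3 - <<'E'
from h import *
import cv2
o=r.observe(); print(o["time"],np.round(o["joint_positions"],4).tolist(),np.round(o["position"],4).tolist(),np.round(o["tcp_rot"],4).tolist(),np.round(o["wrist_force"],1),o["finger_gap"])
A=R.from_quat(o["tcp_rot"]).as_matrix(); xb=-A[:,2]; print("tilt",np.degrees(np.arcsin(-xb[2])),"yaw",np.degrees(np.arctan2(xb[1],xb[0])),"yb",np.round(-A[:,1],3))
print("lip",o["position"]-.141*-xb+A[:,0]*.024)
im=r.snapshot("top"); cv2.imwrite("pics/t5.png",cv2.resize(im[175:265,320:420,::-1],None,fx=6,fy=6,interpolation=cv2.INTER_CUBIC))
im=r.snapshot("wrist"); cv2.imwrite("pics/w5.png",im[:,:,::-1])
im=r.snapshot("side"); cv2.imwrite("pics/s5.png",cv2.resize(im[60:210,250:430,::-1],None,fx=4,fy=4,interpolation=cv2.INTER_CUBIC))
E
```

```text
14.575 [-0.6066, 0.1191, 1.8627, -0.4534, 1.4492, 0.6365] [0.4132, -0.2958, 0.2166] [-0.4878, -0.1116, 0.8439, -0.1934] [-0.   0.1 -0.6] 0.011355506027332062
tilt 29.948905646840235 yaw 25.797308268648855 yb [-0.435  0.9   -0.   ]
lip [ 0.51237335 -0.24784582  0.12536519]
```

View pics/t5.png

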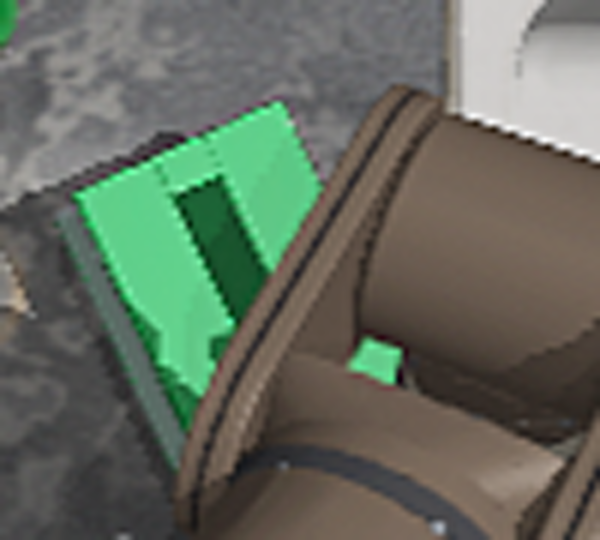

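View pics/w5.png

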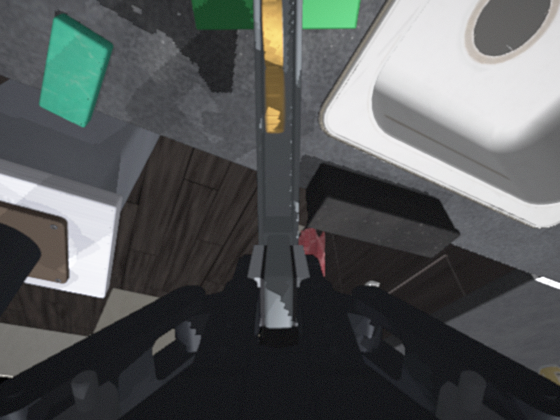

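View pics/s5.png

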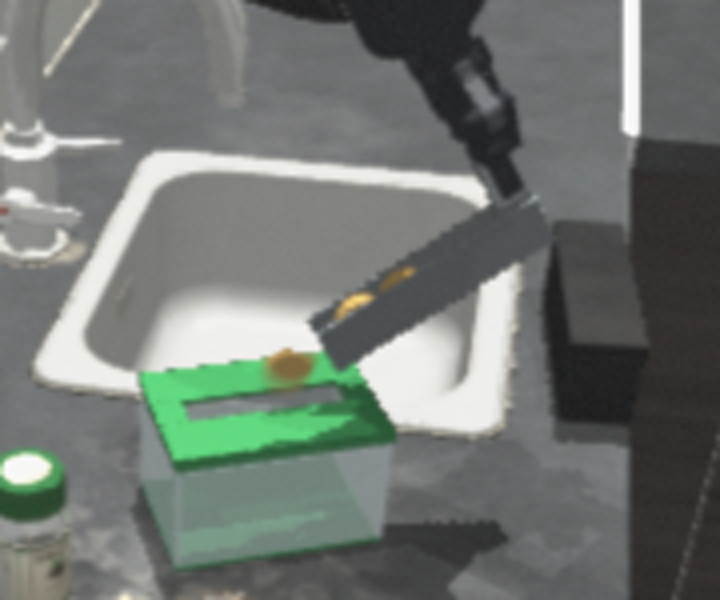

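```bash
python3 - <<'E'
from h import *
import cv2
ims=[]
for i in range(4):
    im=r.snapshot("side"); ims.append(cv2.resize(im[110:200,270:370,::-1],None,fx=4,fy=3.3,interpolation=cv2.INTER_CUBIC))
cv2.imwrite("pics/s6.png",np.vstack([np.hstack(ims[:2]),np.hstack(ims[2:])]))
E
```

```text
(no output)
```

View pics/s6.png

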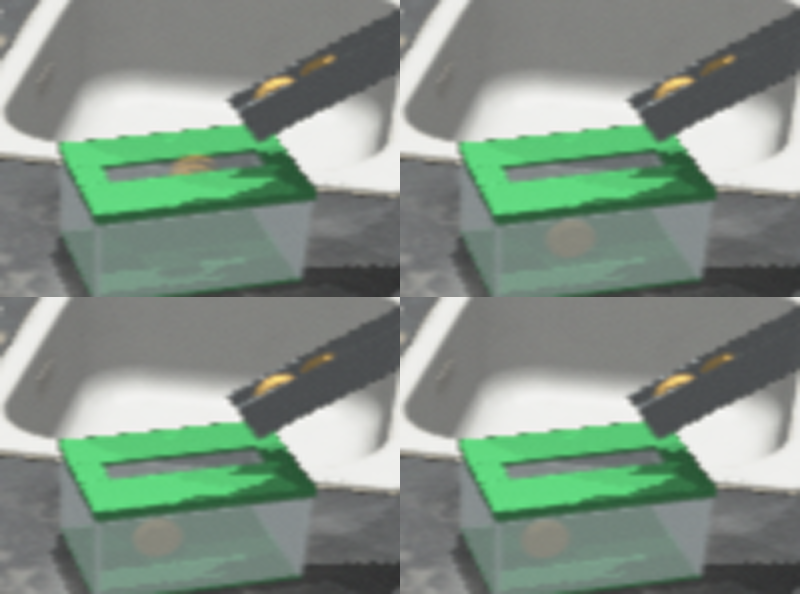

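```bash
python3 - <<'E'
from tilt import *
n=8; rows(np.linspace(30,46,n+1),np.zeros(n+1),np.linspace(.125,.115,n+1))
E
```

```text
{'x': np.float64(-0.19), 'z': np.float64(-0.08), 'ry': np.float64(-0.2)}
{'x': np.float64(-0.19), 'z': np.float64(-0.08), 'ry': np.float64(-0.2)}
{'x': np.float64(-0.19), 'z': np.float64(-0.08), 'ry': np.float64(-0.2)}
{'x': np.float64(-0.19), 'z': np.float64(-0.08), 'ry': np.float64(-0.2)}
{'x': np.float64(-0.2), 'z': np.float64(-0.08), 'ry': np.float64(-0.2)}
{'x': np.float64(-0.2), 'z': np.float64(-0.09), 'ry': np.float64(-0.2)}
{'x': np.float64(-0.2), 'z': np.float64(-0.09), 'ry': np.float64(-0.2)}
{'x': np.float64(-0.2), 'z': np.float64(-0.09), 'ry': np.float64(-0.2)}
```

Emit:
step_arm(series=[{"x": -0.19,"y": 0,"z": -0.08,"rx": 0,"ry": -0.2,"rz": 0},{"x": -0.19,"y": 0,"z": -0.08,"rx": 0,"ry": -0.2,"rz": 0},{"x": -0.19,"y": 0,"z": -0.08,"rx": 0,"ry": -0.2,"rz": 0},{"x": -0.19,"y": 0,"z": -0.08,"rx": 0,"ry": -0.2,"rz": 0},{"x": -0.2,"y": 0,"z": -0.08,"rx": 0,"ry": -0.2,"rz": 0},{"x": -0.2,"y": 0,"z": -0.09,"rx": 0,"ry": -0.2,"rz": 0},{"x": -0.2,"y": 0,"z": -0.09,"rx": 0,"ry": -0.2,"rz": 0},{"x": -0.2,"y": 0,"z": -0.09,"rx": 0,"ry": -0.2,"rz": 0},{"x": 0,"y": 0,"z": 0,"rx": 0,"ry": 0,"rz": 0},{"x": 0,"y": 0,"z": 0,"rx": 0,"ry": 0,"rz": 0}])

```text
time: 16.18
position: [0.4396, -0.2829, 0.2331]
tcp_rot: [-0.365, -0.084, 0.904, -0.207]
wrist_force: [-0.0, 0.1, -0.4]
finger_gap: 0.0111
```

```bash
python3 - <<'E'
from h import *
import cv2
o=r.observe(); print(o["time"],np.round(o["joint_positions"],4).tolist(),np.round(o["position"],4).tolist(),np.round(o["wrist_force"],1),o["finger_gap"])
A=R.from_quat(o["tcp_rot"]).as_matrix(); xb=-A[:,2]; print("tilt",np.degrees(np.arcsin(-xb[2])),"yaw",np.degrees(np.arctan2(xb[1],xb[0])),"yb",np.round(-A[:,1],3))
print("lip",o["position"]-.141*-xb+A[:,0]*.024)
im=r.snapshot("side"); cv2.imwrite("pics/s7.png",cv2.resize(im[60:210,250:430,::-1],None,fx=4,fy=4,interpolation=cv2.INTER_CUBIC))
E
```

```text
16.175 [-0.488, 0.2676, 1.7408, -0.622, 1.6617, 0.7472] [0.4396, -0.2829, 0.2331] [-0.   0.1 -0.4] 0.011129670184295358
tilt 46.00427762422139 yaw 25.8023091488091 yb [-0.435  0.9   -0.   ]
lip [ 0.51224963 -0.24777627  0.11499747]
```

View pics/s7.png

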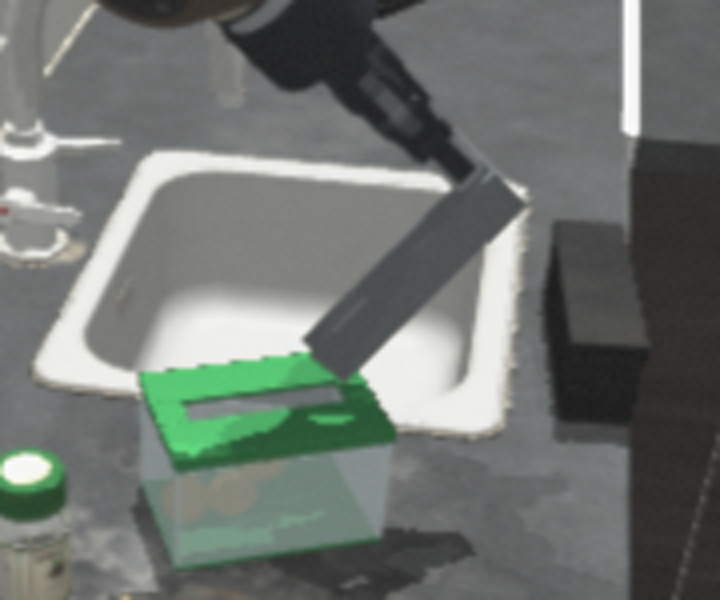

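```bash
python3 - <<'E'
from tilt import *
n=6; rows(np.linspace(46,60,n+1),np.zeros(n+1),np.full(n+1,.115))
E
```

```text
{'x': np.float64(-0.29), 'z': np.float64(-0.05), 'ry': np.float64(-0.23)}
{'x': np.float64(-0.29), 'z': np.float64(-0.05), 'ry': np.float64(-0.23)}
{'x': np.float64(-0.29), 'z': np.float64(-0.05), 'ry': np.float64(-0.23)}
{'x': np.float64(-0.29), 'z': np.float64(-0.05), 'ry': np.float64(-0.23)}
{'x': np.float64(-0.29), 'z': np.float64(-0.05), 'ry': np.float64(-0.23)}
{'x': np.float64(-0.29), 'z': np.float64(-0.05), 'ry': np.float64(-0.23)}
```

Emit:
step_arm(series=[{"x": -0.28,"y": 0,"z": 0.04,"rx": 0,"ry": -0.23,"rz": 0},{"x": -0.28,"y": 0,"z": 0.04,"rx": 0,"ry": -0.23,"rz": 0},{"x": -0.28,"y": 0,"z": 0.04,"rx": 0,"ry": -0.24,"rz": 0},{"x": -0.28,"y": 0,"z": 0.04,"rx": 0,"ry": -0.23,"rz": 0},{"x": -0.28,"y": 0,"z": 0.04,"rx": 0,"ry": -0.23,"rz": 0},{"x": -0.28,"y": 0,"z": 0.04,"rx": 0,"ry": -0.24,"rz": 0},{"x": 0,"y": 0,"z": 0,"rx": 0,"ry": 0,"rz": 0},{"x": 0,"y": 0,"z": 0,"rx": 0,"ry": 0,"rz": 0}])

```text
time: 17.23
position: [0.4607, -0.2727, 0.2575]
tcp_rot: [-0.252, -0.058, 0.942, -0.216]
wrist_force: [-0.6, 0.8, -0.8]
finger_gap: 0.0113
```

```bash
python3 - <<'E'
from h import *
import cv2
o=r.observe(); print(o["time"],np.round(o["joint_positions"],4).tolist(),np.round(o["position"],4).tolist(),np.round(o["wrist_force"],1),o["finger_gap"])
A=R.from_quat(o["tcp_rot"]).as_matrix(); xb=-A[:,2]; print("tilt",np.degrees(np.arcsin(-xb[2])),"yaw",np.degrees(np.arctan2(xb[1],xb[0])))
im=r.snapshot("side"); cv2.imwrite("pics/s8.png",cv2.resize(im[110:215,270:370,::-1],None,fx=5.7,fy=5.7,interpolation=cv2.INTER_CUBIC))
print([(np.round(d["uv"],1).tolist(),round(d["p"],2)) for d in r.pinpoint("side","metal_lid1")])
im=r.snapshot("wrist"); cv2.imwrite("pics/w8.png",im[:,:,::-1])
E
```

```text
17.225 [-0.4155, 0.3833, 1.6404, -0.7592, 1.8608, 0.7745] [0.4607, -0.2727, 0.2575] [-0.6  0.8 -0.8] 0.011324914487201064
tilt 60.004519429774234 yaw 25.814833546566607
[]
```

View pics/s8.png

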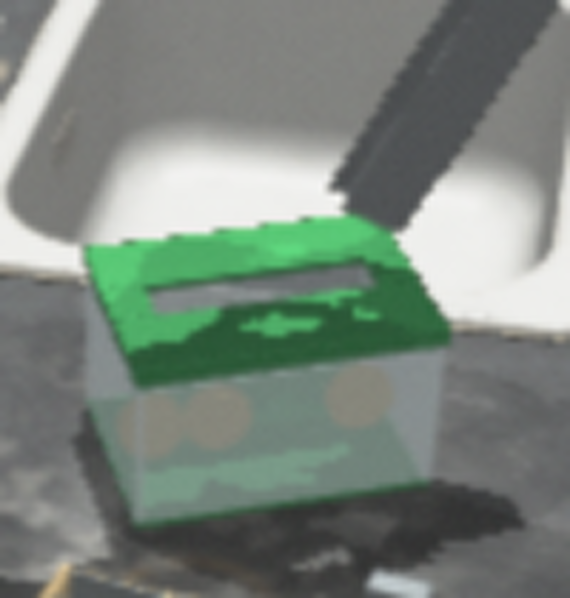

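View pics/w8.png

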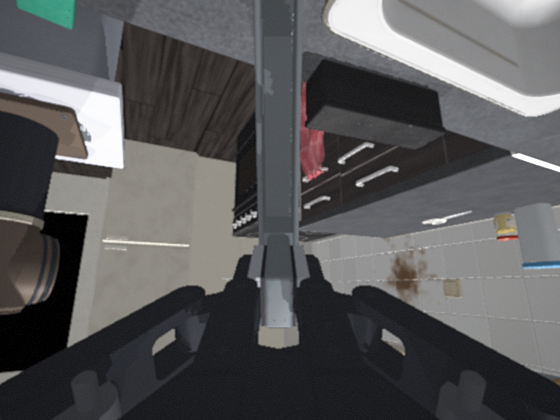

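Emit:
step_arm(series=[{"x": 0,"y": 0,"z": 0,"rx": 0,"ry": 0.5,"rz": 0},{"x": 0,"y": 0,"z": 0,"rx": 0,"ry": 0.75,"rz": 0},{"x": 0,"y": 0,"z": 0,"rx": 0,"ry": 0.75,"rz": 0},{"x": 0,"y": 0,"z": 0,"rx": 0,"ry": 0.75,"rz": 0},{"x": 0,"y": 0,"z": 0,"rx": 0,"ry": 0.75,"rz": 0},{"x": 0,"y": 0,"z": 0,"rx": 0,"ry": 0.75,"rz": 0},{"x": 0,"y": 0,"z": 0,"rx": 0,"ry": 0.75,"rz": 0},{"x": 0,"y": 0,"z": 0,"rx": 0,"ry": 0.75,"rz": 0},{"x": 0,"y": 0,"z": 0,"rx": 0,"ry": 0.25,"rz": 0},{"x": 0,"y": 0,"z": 0,"rx": 0,"ry": 0,"rz": 0}])

```text
time: 18.62
position: [0.4598, -0.2732, 0.258]
tcp_rot: [-0.689, -0.157, 0.69, -0.158]
wrist_force: [0.5, 0.3, -0.6]
finger_gap: 0.011
```

```bash
python3 - <<'E'
from h import *
o1={"position":np.array([0.473,0.0517,0.2005]),"tcp_rot":[-0.7034,0.0648,0.7048,0.0647]}
def box(x,y,z): return np.array([[x,y,z],[x,-y,z],[-x,-y,z],[-x,y,z]])
uv=np.array([(18,60.),(132,22),(201,212),(102,239)])
s=least_squares(lambda p:(wproj(o1,place(p,box(.105,.065,.004)))-uv).ravel(),[.55,.22,.09]); p=s.x;print(p,np.degrees(p[2]),s.fun)
o=r.observe(); print(o["time"],np.round(o["position"],4),np.round(o["wrist_force"],1),np.round(o["joint_positions"],2))
A=R.from_quat(o["tcp_rot"]).as_matrix(); xb=-A[:,2]; print("tilt",np.degrees(np.arcsin(-xb[2])),"yaw",np.degrees(np.arctan2(xb[1],xb[0])))
m=np.array([.5555,.2235]);y=np.radians(5); t=[m[0]-.065*np.cos(y),m[1]-.065*np.sin(y),.2]
print(t,[np.round(v,2) for v in delta(t,down(y,1))])
E
```

```text
[0.55587008 0.21932744 0.08991911] 5.151985762482472 [-2.01350251 -1.27040799  0.64028457 -1.62493194  1.74194778  1.94089624
 -0.19575393  2.50357572]
18.625 [ 0.4598 -0.2732  0.258 ] [ 0.5  0.3 -0.6] [-0.73 -0.05  1.89 -0.    1.3   0.4 ]
tilt 0.037639998846632904 yaw 25.71780874197467
[np.float64(0.4907473446240365), np.float64(0.21783487672140223), 0.2] [array([  2.88, -21.45, -12.05]), array([ 2.07,  0.  , -0.  ])]
```

```bash
python3 - <<'E'
from h import *
for uv in [(225,162),(243,150),(196,150),(215,160)]:print(uv,ray("top",uv,0),ray("top",uv,.05))
for uv in [(165,308),(200,270),(130,300)]:print(uv,ray("side",uv,0))
for uv in [(135,205),(150,215),(190,205)]:print(uv,ray("side",uv,.2))
E
```

```text
(225, 162) [0.71790082 0.15420127 0.        ] [0.70637379 0.14698586 0.05      ]
(243, 150) [0.75585782 0.10262226 0.        ] [0.74265158 0.0976887  0.05      ]
(196, 150) [0.75137814 0.2416356  0.        ] [0.73837007 0.23055208 0.05      ]
(215, 160) [0.72297798 0.18397135 0.        ] [0.71122634 0.17543891 0.05      ]
(165, 308) [7.64376192e-01 2.24540829e-01 1.11022302e-16]
(200, 270) [0.73491235 0.11659191 0.        ]
(130, 300) [0.84211386 0.22296259 0.        ]
(135, 205) [0.81328376 0.15690941 0.2       ]
(150, 215) [0.77350167 0.17602541 0.2       ]
(190, 205) [0.71616448 0.13491627 0.2       ]
```

Emit:
step_arm(series=[{"x": 0,"y": -0.5,"z": -0.28,"rx": 0,"ry": 0,"rz": 0},{"x": 0,"y": -0.95,"z": -0.53,"rx": 0,"ry": 0,"rz": 0},{"x": 0,"y": -1,"z": -0.56,"rx": 0,"ry": 0,"rz": 0},{"x": 0,"y": -1,"z": -0.56,"rx": 0,"ry": 0,"rz": 0},{"x": 0,"y": -1,"z": -0.56,"rx": 0,"ry": 0,"rz": 0},{"x": 0,"y": -1,"z": -0.56,"rx": 0,"ry": 0,"rz": 0},{"x": 0,"y": -1,"z": -0.56,"rx": 0,"ry": 0,"rz": 0},{"x": 0,"y": -1,"z": -0.56,"rx": 0,"ry": 0,"rz": 0},{"x": 0,"y": -1,"z": -0.56,"rx": 0,"ry": 0,"rz": 0},{"x": 0,"y": -1,"z": -0.56,"rx": 0,"ry": 0,"rz": 0},{"x": 0,"y": -1,"z": -0.56,"rx": 0,"ry": 0,"rz": 0},{"x": 0,"y": -1,"z": -0.56,"rx": 0,"ry": 0,"rz": 0}])

```text
time: 20.12
position: [0.4759, -0.0082, 0.2574]
tcp_rot: [-0.689, -0.159, 0.689, -0.158]
wrist_force: [1.3, 0.2, -0.2]
finger_gap: 0.0113
```

Emit:
step_arm(series=[{"x": 0,"y": -1,"z": -0.56,"rx": 0,"ry": 0,"rz": 0},{"x": 0,"y": -1,"z": -0.56,"rx": 0,"ry": 0,"rz": 0},{"x": 0,"y": -1,"z": -0.56,"rx": 0,"ry": 0,"rz": 0},{"x": 0,"y": -1,"z": -0.56,"rx": 0,"ry": 0,"rz": 0},{"x": 0,"y": -1,"z": -0.56,"rx": 0,"ry": 0,"rz": 0},{"x": 0,"y": -1,"z": -0.56,"rx": 0,"ry": 0,"rz": 0},{"x": 0,"y": -1,"z": -0.56,"rx": 0,"ry": 0,"rz": 0},{"x": 0,"y": -1,"z": -0.56,"rx": 0.5,"ry": 0,"rz": 0},{"x": 0,"y": 0,"z": 0,"rx": 0.8,"ry": 0,"rz": 0},{"x": 0,"y": 0,"z": 0,"rx": 0.77,"ry": 0,"rz": 0},{"x": 0,"y": 0,"z": 0,"rx": 0,"ry": 0,"rz": 0}])

```text
time: 21.5
position: [0.4864, 0.1737, 0.2574]
tcp_rot: [-0.706, -0.033, 0.707, -0.033]
wrist_force: [0.0, 0.8, -1.1]
finger_gap: 0.0113
```

```bash
python3 - <<'E'
from h import *
import cv2
o=r.observe(); print(o["time"],np.round(o["position"],4),np.round(o["wrist_force"],1),np.round(o["joint_positions"],2),o["finger_gap"])
y=np.radians(5); t=[.4907,.2178,.1]
print([np.round(v,2) for v in delta(t,down(y,1))])
im=r.snapshot("wrist"); cv2.imwrite("pics/w9.png",im[:,:,::-1])
im=r.snapshot("top"); cv2.imwrite("pics/t9.png",cv2.resize(im[140:290,150:310,::-1],None,fx=4,fy=4,interpolation=cv2.INTER_CUBIC))
E
```

```text
21.5 [0.4864 0.1737 0.2574] [ 0.   0.8 -1.1] [ 0.15 -0.09  1.93  0.    1.3   1.62] 0.011279232193497074
[array([ 7.87, -2.17, -0.42]), array([0.03, 0.  , 0.  ])]
```

View pics/w9.png

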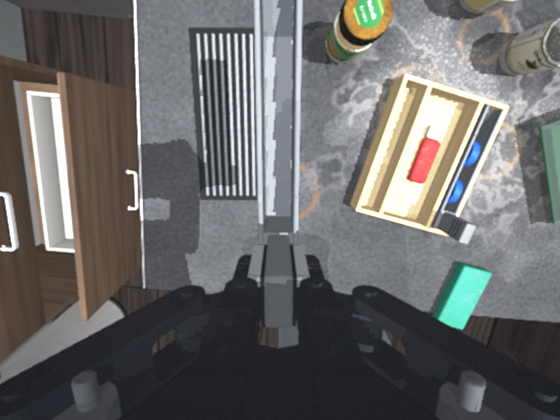

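View pics/t9.png

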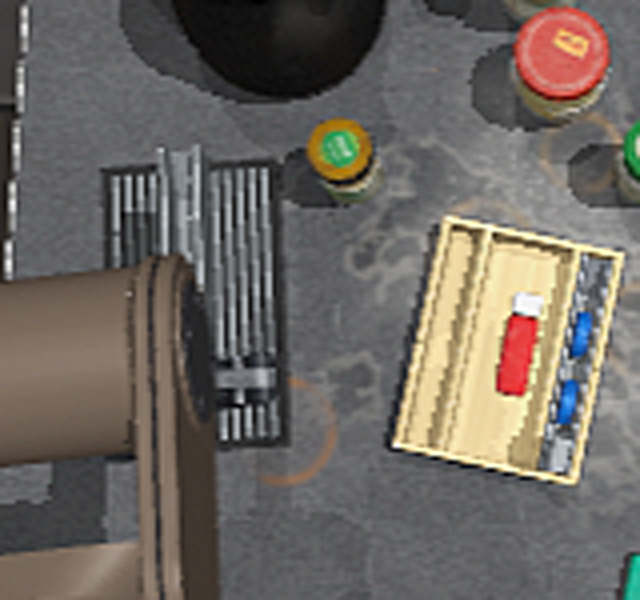

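Emit:
step_arm(series=[{"x": 0,"y": -0.7,"z": -0.14,"rx": 0.03,"ry": 0,"rz": 0},{"x": 0.5,"y": -0.8,"z": -0.14,"rx": 0,"ry": 0,"rz": 0},{"x": 1,"y": -0.67,"z": -0.14,"rx": 0,"ry": 0,"rz": 0},{"x": 1,"y": 0,"z": 0,"rx": 0,"ry": 0,"rz": 0},{"x": 1,"y": 0,"z": 0,"rx": 0,"ry": 0,"rz": 0},{"x": 1,"y": 0,"z": 0,"rx": 0,"ry": 0,"rz": 0},{"x": 1,"y": 0,"z": 0,"rx": 0,"ry": 0,"rz": 0},{"x": 1,"y": 0,"z": 0,"rx": 0,"ry": 0,"rz": 0},{"x": 1,"y": 0,"z": 0,"rx": 0,"ry": 0,"rz": 0},{"x": 0.5,"y": 0,"z": 0,"rx": 0,"ry": 0,"rz": 0},{"x": 0,"y": 0,"z": 0,"rx": 0,"ry": 0,"rz": 0}])

```text
time: 22.98
position: [0.4914, 0.2166, 0.0964]
tcp_rot: [-0.706, -0.03, 0.707, -0.03]
wrist_force: [1.0, -0.6, 0.1]
finger_gap: 0.0114
```

```bash
python3 - <<'E'
from h import *
import cv2
o=r.observe(); print(o["time"],np.round(o["position"],4),np.round(o["wrist_force"],1),np.round(o["joint_positions"],2),o["finger_gap"],np.round(o["tcp_rot"],4))
im=r.snapshot("wrist"); cv2.imwrite("pics/w10.png",im[:,:,::-1])
im=r.snapshot("side"); cv2.imwrite("pics/s10.png",cv2.resize(im[220:370,180:360,::-1],None,fx=4,fy=4,interpolation=cv2.INTER_CUBIC))
E
```

```text
22.975 [0.4914 0.2166 0.0964] [ 1.  -0.6  0.1] [0.23 0.14 2.02 0.   0.99 1.71] 0.011400650980835189 [-0.7057 -0.0297  0.7073 -0.0299]
```

View pics/w10.png

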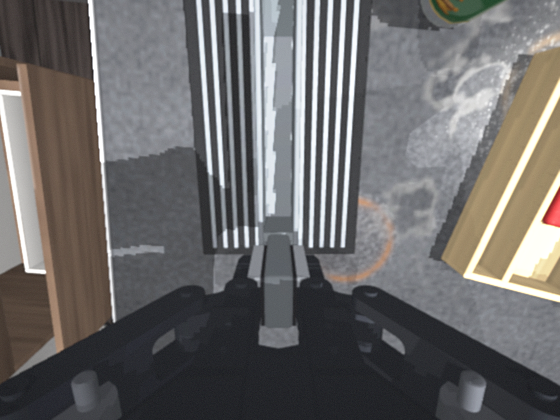

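View pics/s10.png

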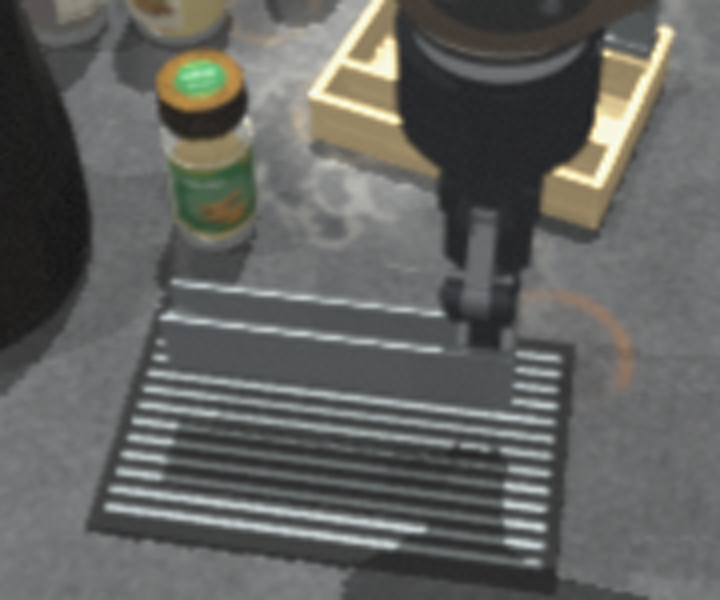

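```bash
python3 - <<'E'
from h import *
o=r.observe()
for uv in [(203,252),(355,252),(279,252)]: print(wray(o,uv,.004))
m=wray(o,(279,252),.004); y=np.radians(5)
print("centre from near edge",m[:2]+.105*np.array([np.cos(y),np.sin(y)]), "bin centre",o["position"][:2]+.065*np.array([np.cos(y),np.sin(y)]))
E
```

```text
[0.45126385 0.2773081  0.004     ]
[0.4623803 0.1474831 0.004    ]
[0.45682286 0.21238642 0.004     ]
centre from near edge [0.5614233  0.22153777] bin centre [0.55729118 0.2223435 ]
```

Emit:
step_arm(series=[{"x": 0.5,"y": 0,"z": 0,"rx": 0,"ry": 0,"rz": 0},{"x": 0.5,"y": 0,"z": 0,"rx": 0,"ry": 0,"rz": 0},{"x": 0.5,"y": 0,"z": 0,"rx": 0,"ry": 0,"rz": 0},{"x": 0.4,"y": 0,"z": 0,"rx": 0,"ry": 0,"rz": 0},{"x": 0.3,"y": 0,"z": 0,"rx": 0,"ry": 0,"rz": 0},{"x": 0.1,"y": 0,"z": 0,"rx": 0,"ry": 0,"rz": 0},{"x": 0.05,"y": 0,"z": 0,"rx": 0,"ry": 0,"rz": 0},{"x": 0,"y": 0,"z": 0,"rx": 0,"ry": 0,"rz": 0}])

```text
time: 24.08
position: [0.4923, 0.2164, 0.0508]
tcp_rot: [0.707, 0.03, -0.706, 0.03]
wrist_force: [-0.4, 0.2, -0.1]
finger_gap: 0.0114
```

Emit:
step_arm(series=[{"x": 0.06,"y": 0,"z": 0,"rx": 0,"ry": 0,"rz": 0},{"x": 0.06,"y": 0,"z": 0,"rx": 0,"ry": 0,"rz": 0},{"x": 0,"y": 0,"z": 0,"rx": 0,"ry": 0,"rz": 0}])

```text
time: 24.45
position: [0.492, 0.2163, 0.0481]
tcp_rot: [-0.706, -0.03, 0.707, -0.03]
wrist_force: [-0.1, 0.7, -0.3]
finger_gap: 0.0112
```

```bash
python3 - <<'E'
from h import *
import cv2
o=r.observe(); print(o["time"],np.round(o["position"],4),np.round(o["wrist_force"],1),o["finger_gap"])
im=r.snapshot("side"); cv2.imwrite("pics/s11.png",cv2.resize(im[260:370,200:340,::-1],None,fx=5.4,fy=5.4,interpolation=cv2.INTER_CUBIC))
E
```

```text
24.45 [0.492  0.2163 0.0481] [-0.1  0.7 -0.3] 0.011234321757215528
```

View pics/s11.png

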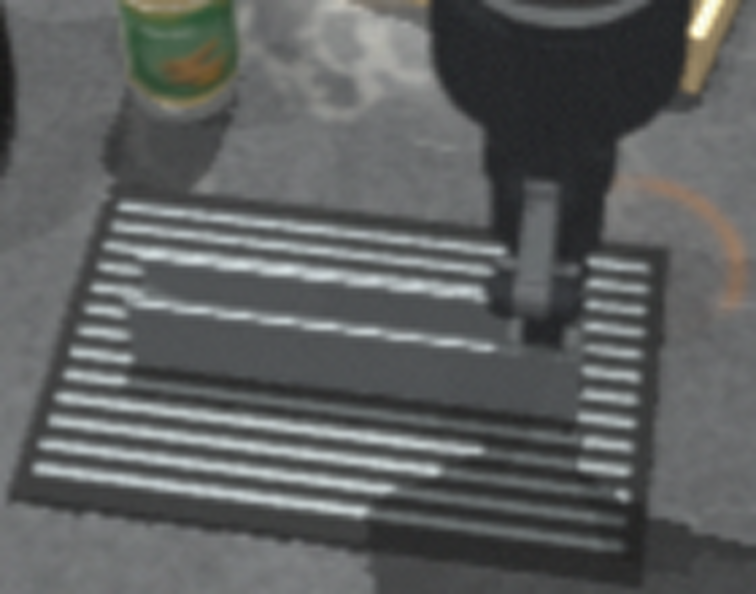

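Emit:
step_arm(series=[{"x": 0.05,"y": 0,"z": 0,"rx": 0,"ry": 0,"rz": 0},{"x": 0,"y": 0,"z": 0,"rx": 0,"ry": 0,"rz": 0},{"x": 0,"y": 0,"z": 0,"rx": 0,"ry": 0,"rz": 0}])

```text
time: 24.88
position: [0.4921, 0.2164, 0.0479]
tcp_rot: [-0.706, -0.03, 0.707, -0.03]
wrist_force: [-2.7, 0.1, 5.7]
finger_gap: 0.0116
```

Contact confirmed (5.7 N). Release.

Emit:
step_arm(series=[{"x": 0,"y": 0,"z": 0,"rx": 0,"ry": 0,"rz": 0},{"x": 0,"y": 0,"z": 0,"rx": 0,"ry": 0,"rz": 0},{"x": 0,"y": 0,"z": 0,"rx": 0,"ry": 0,"rz": 0},{"x": 0,"y": 0,"z": 0,"rx": 0,"ry": 0,"rz": 0},{"x": 0,"y": 0,"z": 0,"rx": 0,"ry": 0,"rz": 0},{"x": 0,"y": 0,"z": 0,"rx": 0,"ry": 0,"rz": 0},{"x": 0,"y": 0,"z": 0,"rx": 0,"ry": 0,"rz": 0},{"x": 0,"y": 0,"z": 0,"rx": 0,"ry": 0,"rz": 0}], claw=0.6)

```text
time: 25.88
position: [0.4921, 0.2163, 0.0472]
tcp_rot: [0.707, 0.03, -0.706, 0.03]
wrist_force: [-0.6, -0.4, 0.3]
finger_gap: 0.0687
```

Emit:
step_arm(series=[{"x": -0.3,"y": 0,"z": 0,"rx": 0,"ry": 0,"rz": 0},{"x": -0.6,"y": 0,"z": 0,"rx": 0,"ry": 0,"rz": 0},{"x": -1,"y": 0,"z": 0,"rx": 0,"ry": 0,"rz": 0},{"x": -1,"y": 0,"z": 0,"rx": 0,"ry": 0,"rz": 0},{"x": -1,"y": 0,"z": 0,"rx": 0,"ry": 0,"rz": 0},{"x": -1,"y": 0,"z": 0,"rx": 0,"ry": 0,"rz": 0},{"x": -1,"y": 0,"z": 0,"rx": 0,"ry": 0,"rz": 0},{"x": -1,"y": 0,"z": 0,"rx": 0,"ry": 0,"rz": 0},{"x": -1,"y": 0,"z": 0,"rx": 0,"ry": 0,"rz": 0},{"x": -1,"y": 0,"z": 0,"rx": 0,"ry": 0,"rz": 0},{"x": 0,"y": 0,"z": 0,"rx": 0,"ry": 0,"rz": 0}])

```text
time: 27.25
position: [0.4933, 0.2166, 0.2281]
tcp_rot: [0.708, 0.03, -0.705, 0.029]
wrist_force: [-1.3, -0.3, 0.0]
finger_gap: 0.0684
```

```bash
python3 - <<'E'
from h import *
import cv2
o=r.observe(); print(o["time"],np.round(o["position"],4),np.round(o["wrist_force"],1),o["finger_gap"])
im=r.snapshot("side"); cv2.imwrite("pics/s12.png",im[:,:,::-1])
im=r.snapshot("top"); cv2.imwrite("pics/t12.png",im[:,:,::-1])
im=r.snapshot("wrist"); cv2.imwrite("pics/w12.png",im[:,:,::-1])
E
```

```text
27.25 [0.4933 0.2166 0.2281] [-1.3 -0.3  0. ] 0.06840766903763623
```

View pics/w12.png

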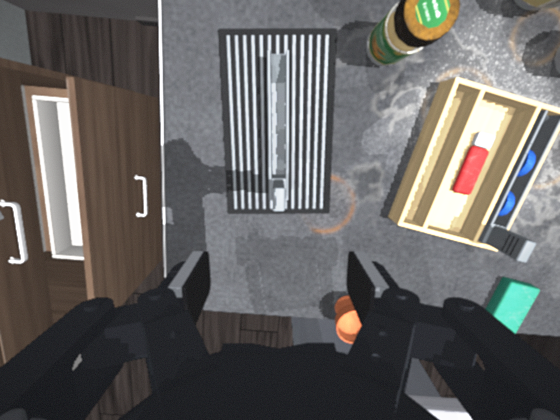

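View pics/s12.png

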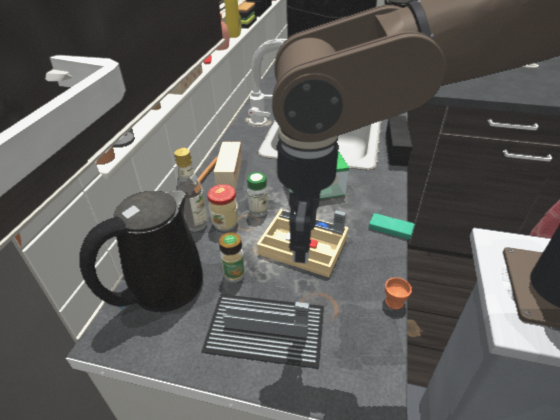

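View pics/t12.png

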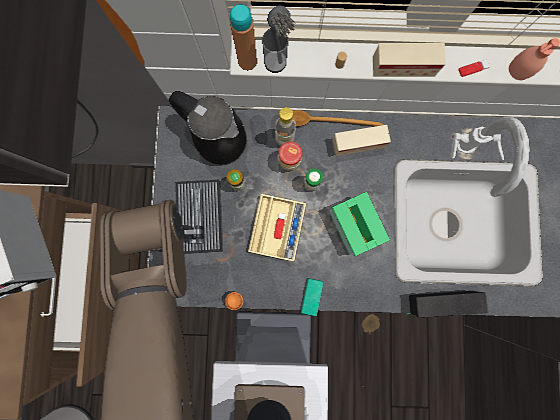

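```bash
python3 -c "
from bench import r
print(r.sign_off(), r.observe()['time'])"
```

```text
the job is handed in; nothing more can be done
the job is handed in; nothing more can be done
```

The job is done and handed in at about 27 s of the 64 s allowed. I lifted the bin level out of the organiser, tipped it over the lid bank's slot, and stood it empty on the drying mat and let go.

**Lids:** The side camera showed all three brass lids inside the lid bank, and the bin looked empty in the wrist view.

**Bin:** The last pictures show it standing upright on the mat with the gripper clear. It is centred across the mat. Lengthwise it is within about 4 mm: the wrist view put it slightly too near the robot, and the side view suggested slightly too far.

**Everything else:** The other bin with its blue caps, the lighter and the jars look to be where they were.

**What didn't go as planned:**
- The top and wrist cameras disagreed by about 3 mm on where the lid bank was. I used the wrist view, and the lids went in cleanly.
- The first lid rolled out at about 30° of tilt, sooner than the expected 40°, but it still dropped through the slot.
- My last tilt, from 46° to 60°, raised the lip about 9 mm more than I meant because of a sign slip. The lids already looked to be in the bank by then, so it had no effect.

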